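# Lock the hand rest onto the ball stud of the glazing tray

### The arm

A 6-joint arm with a two-finger parallel gripper is mounted at the origin on the work surface. World frame = base frame: x ahead of the robot, y to its left, z up, the work surface at z = 0. Lengths are in mm, angles in rad, forces in N, time in s.
With the tool pointing down it reaches from about 275 to 750 mm from the base axis. Payload 10.2 kg.
Tool frame: the origin (TCP) lies midway between the tips of the shut fingers; the grasp point (between the pads) lies 19 mm behind it; z points along the fingers, y is the line along which they close (so a half turn about z gives the same grasp; the last joint's range is limited). The gripper opens to 85 mm and grips with 20 to 120 N. Pads are 22 mm wide; open, the fingers measure 114 mm over their backs; the gripper's body (76 mm by 85 mm) begins 54 mm behind the grasp point. The pads swing forward as they close: fully open they stand 13 mm farther back than shut.
Start: joints at [-1.436, 0.313, 1.498, -0, 1.331, -0.223], TCP at [183.85, -491.762, 231.294] pointing down, gripper open.
Joint ranges: [-2.94, 2.94], [-0.97, 2.17], [0.19, 2.56], [-1.23, 4.37], [0.02, 3.11], [-2.88, 2.88]. Speed limits (rad/s): [2.39, 2.39, 3.01, 3.14, 3.14, 3.14].

### API

Orientations are given as a unit quaternion [w, x, y, z].
In Python, from rig import ctrl gives the robot as it stands.
- The arm moves only by the tool send_rows, never from a script. Its argument "targets" is a list of rows, each an object with "offset": the shift along the world's x, y, z in cm, a list of three; "spin": the turn about the world's z in rad. A call has 1 to 8 rows; each row is the pose to reach, as a shift and turn from the pose commanded when the call began; what a row does not reach only later rows make up. A row lasts 1/12 s, in which the tool goes at most 41.7 mm and 7.16 degrees, less where a joint would pass 70% of its speed; a pose out of reach is approached as far as the arm can. A call with a gripper value outside its range is refused whole. "grip" is the opening, from 0 (shut) to 1 (fully open), set as the call begins (left out, the last holds). The fingers move at their own pace and stop on an object; "squeeze" is the grip in N (left out, the last holds). Time passes only in rows, so rows that repeat a pose let the fingers close. It gives the time, the measured TCP pose, the force, the opening and the grip force at its end, in the units of the state.
- ctrl.sense(): the state, without advancing time (a new reading comes with each control period).
- ctrl.capture(name): name is "side" or "top" or "wrist"; returns (picture, depth): 420x560x3 uint8, red, green, blue; 420x560 float32, mm along the optical axis (not along the pixel's ray), 0 where there is no reading.
- ctrl.calibration(name): a dict with "fx", "fy", "cx", "cy" (pixels), "view" (4x4, takes a point from world to camera coordinates); the wrist camera has in their place "mount" (4x4, takes a point from camera to tool coordinates, whose origin is the TCP and whose axes are the flange's). Camera axes: x right, y down, z forward; pixel columns grow to the right and rows downward; lengths in mm; the calibration is good to about 2 mm. A picture is of the moment at which its call begins: read the wrist's pose just before it. calibration takes no time and is no camera call.
- ctrl.finish_job(): hands the job in; it is judged then, once.
Trained networks look in the newest picture that a camera, given by its name, has taken for a name from the list of things; names that differ only in an ending like _2 or _b are one class to them, and where a whole thing is asked for, a point or a joint stands for the part that bears it (a point fixed in the world has none). Each returns a list of dicts, best first, with "conf" (0 to 1); they miss things now and then, are a little off and sometimes report something else, mostly with a low value. They report only what shows in the picture. A call takes as long as a camera call.
- ctrl.search_frame(camera, query): "box" ([left, top, right, bottom] in pixels, round what is visible of it).
- ctrl.place_of(camera, query): "uv" ([column, row] in pixels: a listed point, or the origin of a listed thing).
The state is a dict: "time_s": time; "joints": joint angles; "dq": joint speeds; "tau": joint torques, N m; "eef_pos": TCP position; "ee_rot": TCP orientation; "force": force on the tool from outside, world axes, zero at the start; "wrist_torque": the same for the moment, N m; "grip_width": opening from 0.0 (shut) to 1.0 (fully open); "grip_force": force on a finger pad.
Only numpy, scipy, OpenCV 4.12 (cv2) and the standard library are available. Lean on these libraries where they do the work, as an engineer would, in place of code of your own. Each camera call takes 0.05 s, during which the arm holds its last target. There are 200 camera calls.

### The job

Fit the potter's hand rest to the ball stud on the tray's steel mounting plate: raise its locking lever, lower the socket over the ball until the rest sits flush and upright on the plate, then press the lever fully down to lock it and let go. Feel for ball and plate and seat it gently, never pressing on them with more than 40 N, and leave the bowl, the cup and the dish where they stand.

Things in the scene. Friction and masses are not known exactly. Their poses are not given: they have to be found in the camera images.
- coupler_grip (a point): Centre of the hand rest's head, 34 mm above its flat underside: grip it here across y from above. The rest is one loose aluminium piece, about 0.8 kg, standing on the tray. The head is a box 44 mm wide (y), from x = -22 to +40 mm, 54 mm high (hinge ears on top to 66 mm); two tail bars 14 mm high run on to x = +96 mm. Axes: z up, x towards tail and lever.
- socket_mouth (a point): Centre of the socket's mouth in the rest's underside, 34 mm straight below coupler_grip; same axes. The socket is a square hole 32 x 32 mm, 48 mm deep, walls 6 mm. Lever down: a latch fork blocks it. Lever raised (0.5 rad or more): a ball can enter. Once home, the lever going down swings the fork under the ball, beside its neck.
- rest_bar (a point): Middle of the wooden hand bar in front of the head (22 mm thick, 120 mm long along y), 64 mm from coupler_grip towards -x and 8 mm above it.
- lever_hinge (a point): Hinge axis of the locking lever, along the hand rest's y: 8 mm towards the tail (+x) and 26 mm above coupler_grip.
- lever_grip (a point): Centre of the lever's black ball knob, 22 mm in diameter. Lever down: it stands 80 mm from the hinge towards the tail and 10 mm below it, with 25 mm free beneath it (tail bars). Pinched across y from above with a light grip and led round the hinge, it turns between the fingers.
- lever (a joint): Locking lever angle in rad: 0 = fully down (locked, against its stop), grows as the end pad swings up, 0.8 = fully raised. It is stiff (0.1 N m) and stays where it is left.
- mount_mid (a point): Middle of the mount. Axes: z up, x along the plate (it reaches from x = -50 to +110 mm, 84 mm wide), y along its dark cross slot. The plate stands on levelling screws: its top face, level, lies 0 to 10 mm above this point. The ball stud is clamped in the slot up to 8 mm off this point in y, either way. Neither is measured: feel for them. Contact is stiff, so come down slowly.
- mount: Fixed steel mount with the ball stud; origin on its underside, 16 mm straight below mount_mid. Ball 30 mm in diameter, its centre 30 mm and top 45 mm above the plate's top face, on a neck 12 mm thick with a washer 22 mm wide, 3 mm high at its foot. It does not give. Seated, the rest lies flat on the top face; with its tail towards the plate's +x it is clear of the ware.
- tray: Wooden slide-out tray, fixed, 340 x 640 mm, its floor 34 mm above the work surface, rim 22 mm high above the floor. Origin under its centre on the work surface; y along its long side.
- bowl: Dark brown tea bowl, 108 mm across, 66 mm high; origin under its foot. On the tray between hand rest and plate; leave it alone.
- cup: Pale porcelain sake cup, 52 mm across, 45 mm high; origin under its foot. On the tray; leave it alone.
- dish: Small grey-green dish, 80 mm across, 20 mm high; origin under its foot. On the tray; leave it alone.

How it is judged (in metres and radians):
On the way, in this order (a step that is already met when the one before it is completed fails the run):
1. the locking lever has been raised by 0.5 rad or more (value of joint lever above 0.5 rad), for 0.2 s.
2. the hand rest sits home over the ball, flush on the plate, with the lever still raised (value of joint lever above 0.3 rad and z of coupler_grip in the frame of mount_mid between 0.0315 and 0.0465 m and horizontal distance between coupler_grip and mount_mid below 0.014 m and angle between coupler_grip's own z axis and vertical below 0.06 rad), for 0.2 s.
At the end, for the whole second after the job is handed in: The hand rest stands upright (within 0.06 rad) over the ball stud, socket within 14 mm of the mount's middle, grip point 31.5 to 46.5 mm above mount_mid (34 mm above the plate as it is set), lever down to 0.1 rad or less, which it reaches only when seated; released and still (value of joint lever below 0.1 rad and z of coupler_grip in the frame of mount_mid between 0.0315 and 0.0465 m and horizontal distance between coupler_grip and mount_mid below 0.014 m and angle between coupler_grip's own z axis and vertical below 0.06 rad and velocity of joint lever below 0.1 rad/s); the robot touches nothing.
It fails at once if stud or plate pressed by the hand rest with more than 40 N (contact force between coupler and mount above 40 N).
It fails at once if bowl, cup or dish shifted by more than 25 mm (distance of any of bowl, cup, dish from where it was at the start of the episode above 0.025 m).
It fails at once if bowl, cup or dish tipped (angle between any of bowl, cup, dish's own z axis and vertical above 0.4 rad).
It also fails if it takes over 72 s, if anything falls off the work surface, if the arm or the gripper's body presses on something with over 40 N, if the wrist force passes 120 N, or if a joint passes its speed limit or range.

## Working session

There is one attempt and no reset: what is moved stays moved. The work goes in short steps, Python scripts to look and compute and a tool call to move; the robot and the scene stay as the last step left them, time stands still between calls to the robot, and variables do not carry over. Pictures are saved under pics/ and viewed, at most 10 in all, crops included, and the job is handed in when it is done.

Besides the shell and the picture viewer there is one more tool, called after "Call:" by a JSON object that holds its "method" and its "body", one argument or row to a line. send_rows: Moves the arm, as the interface text tells. Its arguments: {"type":"object","properties":{"targets":{"type":"array"},"grip":{"type":"number"},"squeeze":{"type":"number"}},"required":["targets"]}

```bash
mkdir -p pics; cat > h.py <<'E'
import numpy as np, cv2
from rig import ctrl
def pix2w(cam,uv,depth=None,z=None):
    c=ctrl.calibration(cam); V=np.array(c['view'])
    r=np.array([(uv[0]-c['cx'])/c['fx'],(uv[1]-c['cy'])/c['fy'],1])
    R=V[:3,:3];o=-R.T@V[:3,3];d=R.T@r
    return o+d*(depth if depth is not None else (z-o[2])/d[2])
def w2pix(cam,p):
    c=ctrl.calibration(cam); q=np.array(c['view'])@np.r_[p,1]
    return np.array([c['fx']*q[0]/q[2]+c['cx'],c['fy']*q[1]/q[2]+c['cy']])
E
python3 - <<'E'
from h import *
s=ctrl.sense();print({k:np.round(v,3) for k,v in s.items()})
for cam in('top','side'):
    im,d=ctrl.capture(cam);cv2.imwrite(f'pics/{cam}0.png',im[:,:,::-1]);np.save(f'{cam}0.npy',d)
    c=ctrl.calibration(cam);V=np.array(c['view']);print(cam,np.round(-V[:3,:3].T@V[:3,3]),c['fx'])
    for q in ['coupler_grip','rest_bar','lever_hinge','lever_grip','mount_mid','bowl','cup','dish','tray']:
        for r in ctrl.place_of(cam,q)[:2]:
            u=np.array(r['uv']);dd=d[int(np.clip(u[1],0,419)),int(np.clip(u[0],0,559))]
            print(q,round(r['conf'],2),np.round(u),np.round(pix2w(cam,u,depth=dd)))
E
```

```text
{'time_s': np.float64(0.0), 'joints': array([-1.436,  0.313,  1.498,  0.   ,  1.331, -0.223]), 'dq': array([ 0.   ,  0.002, -0.002,  0.001,  0.001,  0.001]), 'tau': array([-1.0000e-03, -4.1227e+01, -2.5974e+01, -0.0000e+00,  4.0000e-03,
       -0.0000e+00]), 'eef_pos': array([ 183.811, -491.494,  230.728]), 'ee_rot': array([-0.001,  0.984,  0.178,  0.   ]), 'force': array([ 0.536, -0.347, -0.248]), 'wrist_torque': array([0.022, 0.017, 0.018]), 'grip_force': np.float64(0.0), 'grip_width': np.float64(1.001)}
top [434.  27. 918.] 532.0398549678936
coupler_grip 0.84 [188. 230.] [534. 183.  86.]
rest_bar 0.81 [182. 272.] [468. 190.  89.]
rest_bar 0.52 [292. 279.] [458.  19.  37.]
lever_hinge 0.59 [184. 227.] [538. 188.  98.]
lever_grip 0.89 [185. 174.] [622. 189.  97.]
mount_mid 0.73 [379. 234.] [ 524. -114.   96.]
bowl 0.76 [287. 161.] [655.  27.  42.]
cup 0.58 [290. 223.] [549.  23.  41.]
cup 0.38 [378. 236.] [ 522. -114.   98.]
dish 0.87 [292. 277.] [462.  20.  38.]
tray 0.92 [289. 216.] [562.  24.  39.]
tray 0.69 [185. 273.] [467. 187.  86.]
side [ 281. -394.  538.] 413.5686688221841
coupler_grip 0.83 [214. 180.] [526. 165.  76.]
rest_bar 0.92 [180. 184.] [466. 178.  85.]
rest_bar 0.71 [212. 175.] [525. 166.  86.]
lever_hinge 0.84 [212. 161.] [538. 190.  98.]
lever_grip 0.65 [250. 151.] [615. 181.  93.]
mount_mid 0.62 [311. 295.] [ 518. -129.   59.]
bowl 0.85 [314. 208.] [624.  -4.  78.]
cup 0.76 [270. 238.] [539.   4.  49.]
dish 0.74 [225. 259.] [459.  16.  39.]
dish 0.44 [213. 189.] [522. 165.  55.]
tray 0.73 [276. 241.] [548.   1.  41.]
```

```bash
python3 - <<'E'
import cv2,numpy as np
a=cv2.imread('pics/top0.png')[110:340,130:450]
cv2.imwrite('pics/topc.png',cv2.resize(a,None,fx=2.5,fy=2.5,interpolation=cv2.INTER_CUBIC))
from h import *
d=np.load('top0.npy')
c=ctrl.calibration('top');V=np.array(c['view'])
v,u=np.mgrid[0:420,0:560]
r=np.stack([(u-c['cx'])/c['fx'],(v-c['cy'])/c['fy'],np.ones_like(u)],-1)*d[...,None]
W=(r-V[:3,3])@V[:3,:3]
np.save('W.npy',W)
X,Y,Z=W[...,0],W[...,1],W[...,2]
print('tray floor z',np.median(Z[(abs(X-500)<30)&(abs(Y-90)<20)]))
def fit(n,m):
    b=np.c_[X[m],Y[m]].astype(np.float32);print(n,len(b),cv2.minAreaRect(b),np.median(Z[m]))
mm=(d>0)
fit('ballpix',mm&(abs(X-522)<40)&(abs(Y+114)<40)&(Z>75))
fit('plate',mm&(X>440)&(X<660)&(abs(Y+114)<70)&(Z>44)&(Z<68))
fit('head',mm&(X>495)&(X<590)&(abs(Y-188)<45)&(Z>80))
fit('bar',mm&(X>440)&(X<487)&(abs(Y-188)<90)&(Z>70))
fit('rest all',mm&(X>440)&(X<650)&(abs(Y-188)<90)&(Z>46))
fit('knob',mm&(X>604)&(X<650)&(abs(Y-188)<45)&(Z>75))
E
```

```text
tray floor z 33.790349691464485
ballpix 287 ((524.9568481445312, -123.594970703125), (27.59604835510254, 28.422414779663086), 85.54061126708984) 98.13732882857995
plate 4714 ((554.6002197265625, -129.2803192138672), (84.79869079589844, 160.42694091796875), 84.90701293945312) 57.791982407943095
head 1207 ((542.4459838867188, 186.32464599609375), (49.651573181152344, 94.25577545166016), 89.83500671386719) 88.81892559370887
bar 1136 ((471.6243591308594, 185.6563720703125), (29.144046783447266, 119.9049301147461), 0.5801821351051331) 84.34777425443212
rest all 3187 ((543.2896728515625, 186.382080078125), (172.4819793701172, 119.9049301147461), 0.5801821351051331) 85.8967012795897
knob 178 ((616.736328125, 186.57095336914062), (25.503721237182617, 20.399877548217773), 1.2397804260253906) 94.54160092756844
```

View pics/topc.png

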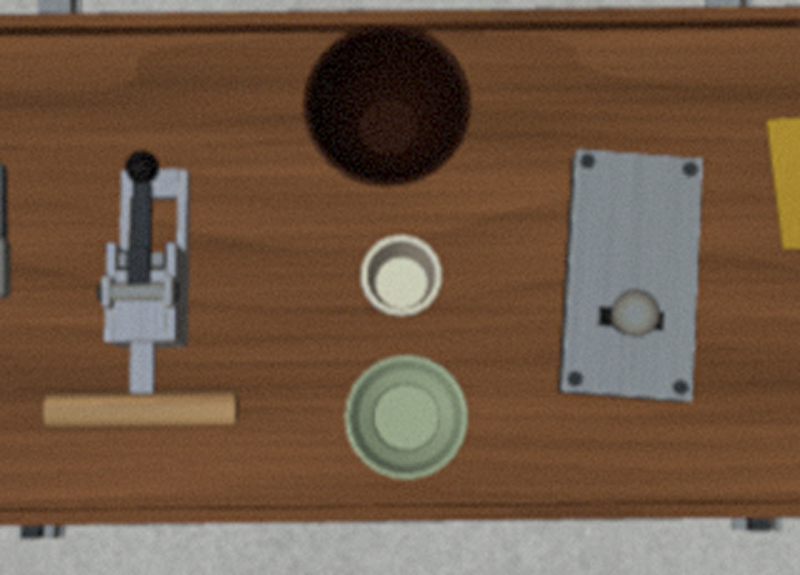

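The top view shows the rest on the left at about (140,270) in the crop, with its tail away from the robot and the lever down. The bowl, cup and dish are in the middle. The plate is on the right, turned about -3°, with its ball at (635,312). I'll move over the rest now and refine from close by.

Call:
{"method": "send_rows", "body": {
  "targets": [
    {"offset": [3, 4, 0], "spin": -0.1},
    {"offset": [5, 7, 0], "spin": -0.2},
    {"offset": [7, 11, 0], "spin": -0.3},
    {"offset": [9, 15, 0], "spin": -0.358},
    {"offset": [11, 19, 0], "spin": -0.358},
    {"offset": [13, 23, 0], "spin": -0.358},
    {"offset": [15, 27, 0], "spin": -0.358},
    {"offset": [17, 31, 0], "spin": -0.358}
  ]
}}

```text
time_s: 1.67
eef_pos: [344.8, -198.7, 231.5]
ee_rot: [0.0, 1.0, -0.0, 0.0]
force: [0.6, -0.8, 0.1]
grip_width: 0.998
grip_force: 0.0
```

Call:
{"method": "send_rows", "body": {
  "targets": [
    {"offset": [2.5, 3.2, 0], "spin": 0},
    {"offset": [5, 6.4, 0], "spin": 0},
    {"offset": [8, 9, 0], "spin": 0},
    {"offset": [11, 12, 0], "spin": 0},
    {"offset": [14, 15, 0], "spin": 0},
    {"offset": [17, 18, 0], "spin": 0},
    {"offset": [20, 21, 0], "spin": 0},
    {"offset": [23, 24, 0], "spin": 0}
  ]
}}

```text
time_s: 2.33
eef_pos: [572.9, 38.8, 231.3]
ee_rot: [0.0, 1.0, 0.0, 0.0]
force: [0.5, -0.3, 0.8]
grip_width: 0.997
grip_force: 0.0
```

Call:
{"method": "send_rows", "body": {
  "targets": [
    {"offset": [0, 4, 0], "spin": 0},
    {"offset": [0, 8, 0], "spin": 0},
    {"offset": [0, 12, 0], "spin": 0},
    {"offset": [0, 12.8, 0], "spin": 0},
    {"offset": [0, 12.8, 0], "spin": 0}
  ]
}}

```text
time_s: 2.75
eef_pos: [571.4, 167.1, 231.1]
ee_rot: [-0.0, 1.0, 0.002, -0.0]
force: [0.3, -1.1, 0.4]
grip_width: 1.003
grip_force: 0.0
```

```bash
cat >> h.py <<'E'
from scipy.spatial.transform import Rotation as Rn
def wpose():
    s=ctrl.sense();q=s['ee_rot'];T=np.eye(4);T[:3,:3]=Rn.from_quat([q[1],q[2],q[3],q[0]]).as_matrix();T[:3,3]=s['eef_pos'];return T
def wristcloud(name):
    T=wpose();im,d=ctrl.capture('wrist');cv2.imwrite(f'pics/{name}.png',im[:,:,::-1])
    c=ctrl.calibration('wrist');M=T@np.array(c['mount'])
    v,u=np.mgrid[0:420,0:560]
    r=np.stack([(u-c['cx'])/c['fx'],(v-c['cy'])/c['fy'],np.ones_like(u)],-1)*d[...,None]
    W=r@M[:3,:3].T+M[:3,3];W[d==0]=np.nan
    return im,W
def st():
    s=ctrl.sense();print(round(s['time_s'],2),np.round(s['eef_pos'],1),np.round(s['ee_rot'],4),'F',np.round(s['force'],1),'M',np.round(s['wrist_torque'],2),'grip',round(float(s['grip_width']),3),round(float(s['grip_force']),1),'q',np.round(s['joints'],2))
E
python3 - <<'E'
from h import *
st()
im,W=wristcloud('w1')
for q in ['coupler_grip','rest_bar','lever_hinge','lever_grip']:
    for r in ctrl.place_of('wrist',q)[:2]:
        u=np.round(r['uv']).astype(int);print(q,round(r['conf'],2),u,np.round(W[np.clip(u[1],0,419),np.clip(u[0],0,559)],1))
X,Y,Z=W[...,0],W[...,1],W[...,2]
def fit(n,m):
    b=np.c_[X[m],Y[m]].astype(np.float32)
    if len(b)>4:print(n,len(b),cv2.minAreaRect(b),np.median(Z[m]),Z[m].max())
fit('knob',(X>604)&(X<650)&(abs(Y-188)<45)&(Z>84))
fit('headtop',(X>490)&(X<590)&(abs(Y-188)<45)&(Z>82)&(Z<92))
fit('ears',(X>490)&(X<590)&(abs(Y-188)<45)&(Z>94))
fit('bar',(X>440)&(X<487)&(abs(Y-188)<90)&(Z>76))
fit('tail',(X>590)&(X<650)&(abs(Y-188)<40)&(Z>43)&(Z<53))
E
```

```text
2.75 [571.4 167.1 231.1] [-1.0e-04  1.0e+00  1.8e-03 -1.0e-04] F [ 0.3 -1.1  0.4] M [0.   0.04 0.04] grip 1.003 0.0 q [0.09 0.47 1.27 0.   1.4  1.66]
coupler_grip 0.88 [262 226] [545.2 182.   96.5]
rest_bar 0.89 [256 292] [469.9 189.5  85. ]
lever_hinge 0.61 [259 232] [540.3 184.7  99. ]
lever_grip 0.82 [252 142] [620.5 189.5  98.3]
lever_grip 0.51 [539 228] [ 529.6 -105.2   56.2]
knob 593 ((617.379150390625, 188.96070861816406), (26.345718383789062, 21.602468490600586), 0.249772310256958) 94.49961640526584 99.83295609290116
headtop 1982 ((549.4888305664062, 188.54672241210938), (80.99759674072266, 43.97306442260742), 0.2615867257118225) 87.13037612237483 91.96280586346586
ears 26340 ((559.9676513671875, 188.0135955810547), (89.99320220947266, 60.07322692871094), 89.96788787841797) 307.87787126545845 326.01186149532487
bar 2352 ((472.0444030761719, 187.56207275390625), (118.66385650634766, 29.76067543029785), 89.7512435913086) 84.02996576231345 87.90856715508966
tail 642 ((609.0467529296875, 189.4515838623047), (36.585845947265625, 43.2823486328125), 0.2136387676000595) 46.91908747757287 48.86049273440909
```

View pics/w1.png

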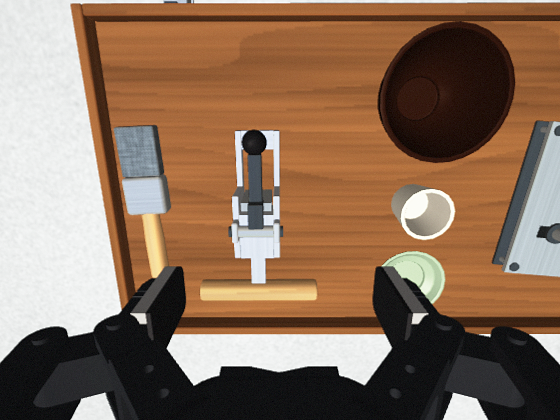

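The wrist view shows the rest with its knob at (254,142), the bar at (258,290) and a brush at the far left. The gripper has clear space around the knob.

Call:
{"method": "send_rows", "body": {
  "targets": [
    {"offset": [3.5, 0.2, -1.5], "spin": 0},
    {"offset": [3.5, 0.2, -5], "spin": 0},
    {"offset": [3.5, 0.2, -8], "spin": 0},
    {"offset": [3.5, 0.2, -11], "spin": 0},
    {"offset": [3.5, 0.2, -13], "spin": 0},
    {"offset": [3.5, 0.2, -13], "spin": 0},
    {"offset": [3.5, 0.2, -13], "spin": 0}
  ],
  "grip": 0.7,
  "squeeze": 20
}}

```text
time_s: 3.58
eef_pos: [606.9, 165.7, 101.4]
ee_rot: [0.0, 1.0, -0.001, -0.0]
force: [1.1, 0.5, 0.6]
grip_width: 0.701
grip_force: 0.0
```

```bash
python3 - <<'E'
from h import *
st()
im,W=wristcloud('w2')
X,Y,Z=W[...,0],W[...,1],W[...,2]
def fit(n,m):
    b=np.c_[X[m],Y[m]].astype(np.float32)
    if len(b)>4:print(n,len(b),cv2.minAreaRect(b),np.median(Z[m]),Z[m].max())
fit('knob',(X>606)&(X<650)&(abs(Y-188)<25)&(Z>84)&(Z<99))
fit('bar',(X>440)&(X<487)&(abs(Y-188)<90)&(Z>76)&(Z<95))
E
```

```text
3.58 [606.9 165.7 101.4] [ 1.e-04  1.e+00 -8.e-04 -5.e-04] F [1.1 0.5 0.6] M [ 0.    0.03 -0.03] grip 0.701 0.0 q [ 0.08  0.66  1.32 -0.    1.17  1.65]
knob 1568 ((618.3430786132812, 188.89776611328125), (21.547866821289062, 24.574182510375977), 89.40081787109375) 94.53549089733207 98.97144601834526
```

Call:
{"method": "send_rows", "body": {
  "targets": [
    {"offset": [1.15, 2.3, 0], "spin": 0},
    {"offset": [1.15, 2.3, 0], "spin": 0},
    {"offset": [1.15, 2.3, -1.2], "spin": 0},
    {"offset": [1.15, 2.3, -2.5], "spin": 0},
    {"offset": [1.15, 2.3, -3.7], "spin": 0},
    {"offset": [1.15, 2.3, -3.7], "spin": 0},
    {"offset": [1.15, 2.3, -3.7], "spin": 0}
  ]
}}

```text
time_s: 4.22
eef_pos: [618.0, 189.3, 64.0]
ee_rot: [0.0, 1.0, -0.0, -0.0]
force: [0.1, -0.3, -0.0]
grip_width: 0.703
grip_force: 0.0
```

Call:
{"method": "send_rows", "body": {
  "targets": [
    {"offset": [0, 0, 0], "spin": 0},
    {"offset": [0, 0, 0], "spin": 0},
    {"offset": [0, 0, 0], "spin": 0},
    {"offset": [0, 0, 0], "spin": 0},
    {"offset": [0, 0, 0], "spin": 0},
    {"offset": [0, 0, 0], "spin": 0}
  ],
  "grip": 0.15
}}

```text
time_s: 4.72
eef_pos: [618.5, 189.7, 64.6]
ee_rot: [0.0, 1.0, -0.0, 0.0]
force: [0.4, -0.2, 0.8]
grip_width: 0.24
grip_force: 19.5
```

Call:
{"method": "send_rows", "body": {
  "targets": [
    {"offset": [0.05, 0, 0.4], "spin": 0},
    {"offset": [0.06, 0, 0.8], "spin": 0},
    {"offset": [0.06, 0, 1.2], "spin": 0},
    {"offset": [0.04, 0, 1.6], "spin": 0},
    {"offset": [0, 0, 2.0], "spin": 0},
    {"offset": [-0.06, 0, 2.4], "spin": 0},
    {"offset": [-0.06, 0, 2.4], "spin": 0}
  ]
}}

```text
time_s: 5.3
eef_pos: [617.6, 189.9, 89.2]
ee_rot: [-0.0, 1.0, -0.0, 0.0]
force: [-2.7, 0.0, 0.0]
grip_width: 0.239
grip_force: 19.7
```

Call:
{"method": "send_rows", "body": {
  "targets": [
    {"offset": [-0.08, 0, 0.4], "spin": 0},
    {"offset": [-0.18, 0, 0.8], "spin": 0},
    {"offset": [-0.3, 0, 1.18], "spin": 0},
    {"offset": [-0.44, 0, 1.56], "spin": 0},
    {"offset": [-0.6, 0, 1.93], "spin": 0},
    {"offset": [-0.77, 0, 2.28], "spin": 0},
    {"offset": [-1.18, 0, 2.98], "spin": 0},
    {"offset": [-1.18, 0, 2.98], "spin": 0}
  ]
}}

```text
time_s: 5.97
eef_pos: [605.7, 189.9, 119.6]
ee_rot: [-0.0, 1.0, 0.0, 0.001]
force: [-1.5, -0.3, -1.1]
grip_width: 0.238
grip_force: 19.9
```

```bash
python3 - <<'E'
from h import *
st()
im,d=ctrl.capture('side');cv2.imwrite('pics/s1.png',cv2.resize(im[90:290,130:380,::-1],None,fx=3,fy=3))
E
```

```text
5.97 [605.7 189.9 119.6] [-1.e-04  1.e+00  0.e+00  7.e-04] F [-1.5 -0.3 -1.1] M [-0.02  0.25 -0.01] grip 0.238 19.9 q [0.12 0.65 1.28 0.   1.21 1.69]
```

View pics/s1.png

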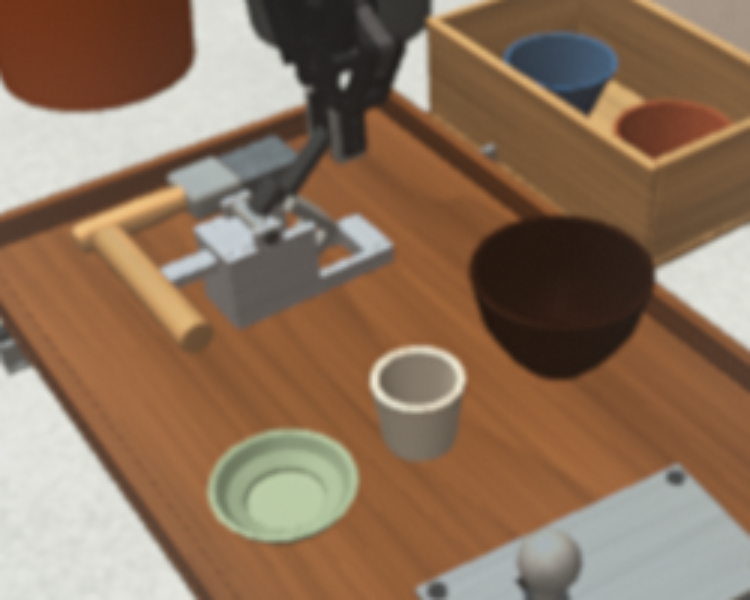

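The side view shows the lever raised with the gripper on its knob, and the rest still standing on the tray. Next I'll release and move over the head.

Call:
{"method": "send_rows", "body": {
  "targets": [
    {"offset": [0, 0, 0], "spin": 0},
    {"offset": [0, 0, 0], "spin": 0},
    {"offset": [0, 0, 0], "spin": 0},
    {"offset": [0, 0, 2], "spin": 0},
    {"offset": [0, 0, 5], "spin": 0},
    {"offset": [0, 0, 8], "spin": 0},
    {"offset": [0, 0, 8], "spin": 0}
  ],
  "grip": 0.6
}}

```text
time_s: 6.6
eef_pos: [608.0, 190.1, 204.5]
ee_rot: [-0.001, 1.0, -0.0, 0.005]
force: [0.4, 0.4, 1.1]
grip_width: 0.601
grip_force: 0.0
```

Call:
{"method": "send_rows", "body": {
  "targets": [
    {"offset": [-3, -0.1, 0], "spin": 0},
    {"offset": [-5, -0.1, 0], "spin": 0},
    {"offset": [-7.45, -0.1, 0], "spin": 0},
    {"offset": [-7.45, -0.1, 0], "spin": 0},
    {"offset": [-7.45, -0.1, 0], "spin": 0}
  ],
  "grip": 1
}}

```text
time_s: 7.02
eef_pos: [531.1, 188.9, 198.5]
ee_rot: [-0.0, 1.0, 0.0, 0.0]
force: [-0.1, -0.3, -0.3]
grip_width: 1.002
grip_force: 0.0
```

```bash
python3 - <<'E'
from h import *
st()
im,W=wristcloud('w3')
X,Y,Z=W[...,0],W[...,1],W[...,2]
def fit(n,m):
    b=np.c_[X[m],Y[m]].astype(np.float32)
    if len(b)>4:print(n,len(b),cv2.minAreaRect(b),b.min(0),b.max(0),np.median(Z[m]),Z[m].max())
fit('knob',(X>590)&(X<650)&(abs(Y-188)<25)&(Z>130)&(Z<155))
fit('headtop',(X>490)&(X<590)&(abs(Y-188)<45)&(Z>84)&(Z<92))
fit('headtop1',(X>490)&(X<520)&(abs(Y-188)<45)&(Z>84)&(Z<92))
fit('bar',(X>440)&(X<487)&(abs(Y-188)<90)&(Z>76)&(Z<95))
fit('tail',(X>590)&(X<650)&(abs(Y-188)<40)&(Z>43)&(Z<53))
fit('plate',(X>420)&(X<700)&(abs(Y+114)<90)&(Z>44)&(Z<68))
fit('ball',(abs(X-522)<40)&(abs(Y+114)<40)&(Z>75)&(Z<110))
E
```

```text
7.02 [531.1 188.9 198.5] [-1.e-04  1.e+00  1.e-04  5.e-04] F [-0.1 -0.3 -0.3] M [0.   0.   0.05] grip 1.002 0.0 q [ 0.13  0.42  1.43 -0.    1.29  1.7 ]
knob 1268 ((603.2869262695312, 189.75942993164062), (21.19607162475586, 26.361806869506836), 89.73371124267578) [590.1268  179.14119] [616.4814  200.35068] 147.21777396957998 152.49500051775837
headtop 2189 ((547.0994873046875, 189.6636199951172), (48.27997970581055, 73.38084411621094), 89.96504211425781) [510.39905 165.52457] [583.7816  213.80507] 87.02539164935547 91.95388840043725
headtop1 564 ((515.19921875, 188.4418182373047), (43.462059020996094, 9.582018852233887), 89.96504211425781) [510.39905 166.71281] [519.99457 210.17401] 86.98712058770259 88.70716840609339
bar 3128 ((472.77923583984375, 187.68997192382812), (28.448795318603516, 119.47006225585938), 1.0199452638626099) [458.0246  127.80397] [486.93036 247.28517] 83.99223365950152 87.87508335135453
tail 1074 ((609.0447387695312, 190.0646209716797), (38.09878158569336, 43.75660705566406), 0.15059876441955566) [590.00134 168.13632] [628.10486 211.9461 ] 47.02049428826902 49.1025557526757
plate 58 ((485.7998352050781, -81.74858856201172), (6.939579486846924, 13.916522979736328), 86.70623779296875) [478.9733   -85.342514] [492.88022 -78.20765] 52.78902858963983 56.50525417143962
```

Call:
{"method": "send_rows", "body": {
  "targets": [
    {"offset": [-0.2, 0, -3], "spin": 0.013},
    {"offset": [-0.2, 0, -6], "spin": 0.013},
    {"offset": [-0.2, 0, -9], "spin": 0.013},
    {"offset": [-0.2, 0, -12], "spin": 0.013},
    {"offset": [-0.2, 0, -13.5], "spin": 0.013},
    {"offset": [-0.2, 0, -14.5], "spin": 0.013},
    {"offset": [-0.2, 0, -14.5], "spin": 0.013}
  ]
}}

```text
time_s: 7.65
eef_pos: [529.2, 188.5, 51.1]
ee_rot: [0.0, 1.0, 0.006, -0.001]
force: [-0.2, -0.1, 0.5]
grip_width: 0.998
grip_force: 0.0
```

Call:
{"method": "send_rows", "body": {
  "targets": [
    {"offset": [0, 0, 0], "spin": 0},
    {"offset": [0, 0, 0], "spin": 0},
    {"offset": [0, 0, 0], "spin": 0},
    {"offset": [0, 0, 0], "spin": 0},
    {"offset": [0, 0, 0], "spin": 0},
    {"offset": [0, 0, 0], "spin": 0},
    {"offset": [0, 0, 0], "spin": 0}
  ],
  "grip": 0.4,
  "squeeze": 60
}}

```text
time_s: 8.23
eef_pos: [530.2, 188.7, 54.4]
ee_rot: [-0.0, 1.0, 0.006, 0.001]
force: [-0.4, -1.1, 6.6]
grip_width: 0.512
grip_force: 62.8
```

```bash
python3 - <<'E'
from h import *
st()
E
```

```text
8.23 [530.2 188.7  54.4] [-1.0e-04  1.0e+00  6.4e-03  1.2e-03] F [-0.4 -1.1  6.6] M [-0.1   0.09  0.01] grip 0.512 62.8 q [ 0.13  0.59  1.58 -0.    0.97  1.69]
```

Call:
{"method": "send_rows", "body": {
  "targets": [
    {"offset": [0, 0, 1], "spin": 0},
    {"offset": [0, 0, 2.5], "spin": 0},
    {"offset": [0, 0, 4.5], "spin": 0},
    {"offset": [0, 0, 6.5], "spin": 0},
    {"offset": [0, 0, 8.5], "spin": 0},
    {"offset": [0, 0, 10], "spin": 0},
    {"offset": [0, 0, 11], "spin": 0},
    {"offset": [0, 0, 11], "spin": 0}
  ]
}}

```text
time_s: 8.9
eef_pos: [529.7, 188.9, 164.9]
ee_rot: [-0.0, 1.0, 0.006, 0.001]
force: [0.6, -0.4, -7.2]
grip_width: 0.505
grip_force: 62.9
```

```bash
python3 - <<'E'
from h import *
st()
im,W2=wristcloud('w4')
d=np.load('top0.npy');im=cv2.imread('pics/top0.png');W=np.load('W.npy')
hsv=cv2.cvtColor(im,cv2.COLOR_BGR2HSV)
m=((hsv[...,1]<70)&(hsv[...,2]>90)).astype(np.uint8)
roi=np.zeros_like(m);roi[155:285,345:425]=1
m=cv2.morphologyEx(m*roi,cv2.MORPH_OPEN,np.ones((3,3)))
cs,_=cv2.findContours(m,0,2);c=max(cs,key=cv2.contourArea)
zs=W[...,2][(m>0)&(d>0)];z=np.median(zs);print('plate z',z)
P=np.array([pix2w('top',p[0],z=z)[:2] for p in c]).astype(np.float32)
r=cv2.minAreaRect(P);print(r);print(np.round(cv2.boxPoints(r),1))
# edge line fits along long sides
i=(P[:,0]>490)&(P[:,0]<620)
for s in (1,-1):
    mid=np.median(P[i,1]) if 0 else r[0][1]
    j=i&((P[:,1]-mid)*s>25);k=np.polyfit(P[j,0],P[j,1],1);print('side',s,k,np.polyval(k,525))
# ball: fit sphere to depth points
X,Y,Z=W[...,0],W[...,1],W[...,2]
b=(d>0)&(abs(X-525)<20)&(abs(Y+120)<25)&(Z>85)
from scipy.optimize import least_squares
Q=W[b];f=least_squares(lambda p:np.linalg.norm(Q-p,axis=1)-15,[525,-120,85],loss='soft_l1');print('ball',f.x,len(Q),np.abs(f.fun).mean())
# slot (dark) pixels
dk=(hsv[...,2]<60);
v,u=np.nonzero(dk[200:260,360:410]);print('dark uv',u.min()+360,u.max()+360,v.min()+200,v.max()+200)
for q in [(u.min()+360,0),(u.max()+360,0)]:print(pix2w('top',(q[0],236),z=z))
E
```

```text
8.9 [529.7 188.9 164.9] [-2.0e-04  1.0e+00  6.4e-03  1.2e-03] F [ 0.6 -0.4 -7.2] M [-0.01  0.07  0.09] grip 0.505 62.9 q [0.13 0.45 1.48 0.   1.21 1.69]
plate z 57.84709986860451
((553.5633544921875, -128.68692016601562), (85.21927642822266, 161.18186950683594), 85.03346252441406)
[[ 469.6 -164.2]
 [ 630.2 -178.1]
 [ 637.5  -93.2]
 [ 477.   -79.3]]
side 1 [ -0.06531332 -51.36943868] -85.65893349408408
side -1 [-4.30974523e-02 -1.46130577e+02] -168.7567392732722
ball [ 524.90686777 -124.39373843   87.71094997] 287 0.7996915873359622
dark uv 370 394 233 241
[ 525.56774489 -106.98782355   57.84709987]
[ 525.28096163 -145.94835199   57.84709987]
```

View pics/w4.png

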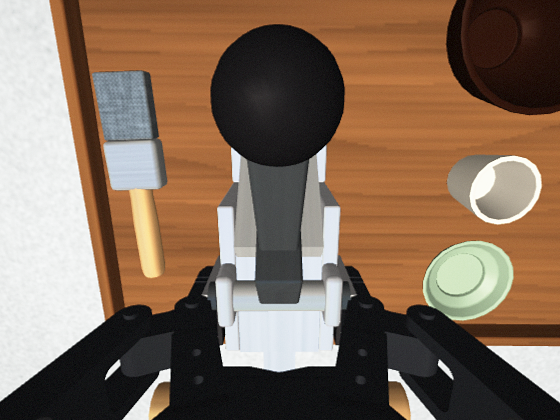

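The wrist view shows the rest gripped straight, with the knob at (278,95) and clear of the gripper body. I'll carry it over the ball.

Call:
{"method": "send_rows", "body": {
  "targets": [
    {"offset": [0, -2, 0], "spin": 0},
    {"offset": [0, -5, 0], "spin": 0},
    {"offset": [-0.2, -8.5, 0], "spin": -0.02},
    {"offset": [-0.3, -12, 0], "spin": -0.03},
    {"offset": [-0.4, -15.5, 0], "spin": -0.05},
    {"offset": [-0.5, -19, 0], "spin": -0.06},
    {"offset": [-0.6, -22.5, 0], "spin": -0.073},
    {"offset": [-0.6, -25, 0], "spin": -0.073}
  ]
}}

```text
time_s: 9.62
eef_pos: [522.2, -63.7, 161.6]
ee_rot: [-0.0, 1.0, -0.031, -0.001]
force: [1.2, -0.1, -6.5]
grip_width: 0.511
grip_force: 63.5
```

Call:
{"method": "send_rows", "body": {
  "targets": [
    {"offset": [0, -2, 0], "spin": 0},
    {"offset": [-0.1, -4, 0], "spin": 0},
    {"offset": [-0.1, -5.5, 0], "spin": 0},
    {"offset": [-0.1, -6.1, 0], "spin": 0},
    {"offset": [-0.1, -6.1, 0], "spin": 0},
    {"offset": [-0.1, -6.1, 0], "spin": 0}
  ]
}}

```text
time_s: 10.12
eef_pos: [522.0, -121.6, 162.3]
ee_rot: [-0.001, 1.0, -0.03, -0.001]
force: [0.4, 0.0, -7.9]
grip_width: 0.507
grip_force: 63.5
```

```bash
python3 - <<'E'
from h import *
st()
im,d=ctrl.capture('top');cv2.imwrite('pics/top1.png',im[:,:,::-1])
cv2.imwrite('pics/top1c.png',cv2.resize(im[150:330,300:480,::-1],None,fx=3,fy=3))
c=ctrl.calibration('top');V=np.array(c['view'])
v,u=np.mgrid[0:420,0:560]
r=np.stack([(u-c['cx'])/c['fx'],(v-c['cy'])/c['fy'],np.ones_like(u)],-1)*d[...,None]
W=(r-V[:3,3])@V[:3,:3];X,Y,Z=W[...,0],W[...,1],W[...,2]
def fit(n,m):
    b=np.c_[X[m],Y[m]].astype(np.float32)
    if len(b)>4:print(n,len(b),cv2.minAreaRect(b),b.min(0),b.max(0),np.median(Z[m]))
fit('bar',(X>430)&(X<480)&(abs(Y+122)<90)&(Z>175)&(Z<202))
fit('tail',(X>585)&(X<650)&(abs(Y+122)<40)&(Z>150)&(Z<166))
fit('knob',(X>585)&(X<650)&(abs(Y+122)<40)&(Z>240)&(Z<275))
W=W.astype(np.float32);np.save('W1.npy',W)
E
```

```text
10.12 [ 522.  -121.6  162.3] [-6.000e-04  9.995e-01 -3.020e-02 -8.000e-04] F [ 0.4  0.  -7.9] M [-0.01  0.06 -0.03] grip 0.507 63.5 q [-0.45  0.4   1.56  0.    1.18  1.18]
```

View pics/top1c.png

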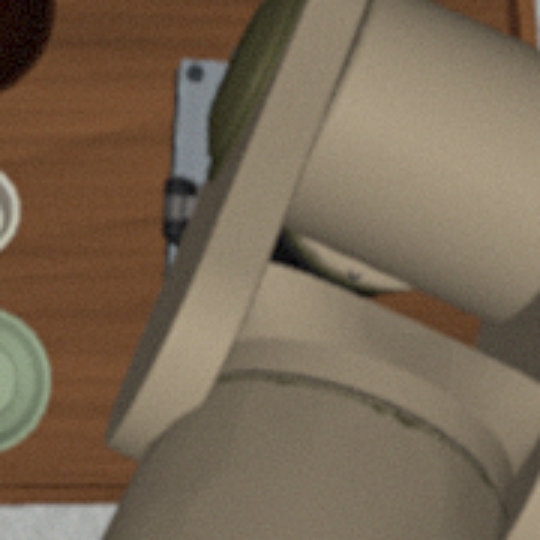

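The arm hides the rest from the top camera, so I'll feel for the ball. I'll drop to just above it and then come down in small steps.

Call:
{"method": "send_rows", "body": {
  "targets": [
    {"offset": [0.1, 0, -1], "spin": 0},
    {"offset": [0.1, 0, -2], "spin": 0},
    {"offset": [0.1, 0, -2.8], "spin": 0},
    {"offset": [0.1, 0, -3.3], "spin": 0},
    {"offset": [0.1, 0, -3.3], "spin": 0},
    {"offset": [0.1, 0, -3.3], "spin": 0}
  ]
}}

```text
time_s: 10.67
eef_pos: [523.3, -122.1, 129.8]
ee_rot: [-0.0, 1.0, -0.03, -0.0]
force: [-0.7, 0.5, -7.0]
grip_width: 0.509
grip_force: 63.5
```

```bash
python3 - <<'E'
from h import *
st()
im,d=ctrl.capture('side');cv2.imwrite('pics/s2.png',cv2.resize(im[170:350,190:430,::-1],None,fx=3.3,fy=3.3))
st()
E
```

```text
10.67 [ 523.3 -122.1  129.8] [-1.000e-04  9.995e-01 -3.010e-02 -3.000e-04] F [-0.7  0.5 -7. ] M [ 0.    0.06 -0.05] grip 0.509 63.5 q [-0.45  0.44  1.6   0.    1.11  1.18]
10.72 [ 523.5 -122.3  130.2] [ 0.000e+00  9.995e-01 -3.010e-02  1.000e-04] F [-0.  -0.4 -6.6] M [ 0.03  0.07 -0.03] grip 0.507 63.5 q [-0.45  0.44  1.6   0.    1.11  1.18]
```

View pics/s2.png

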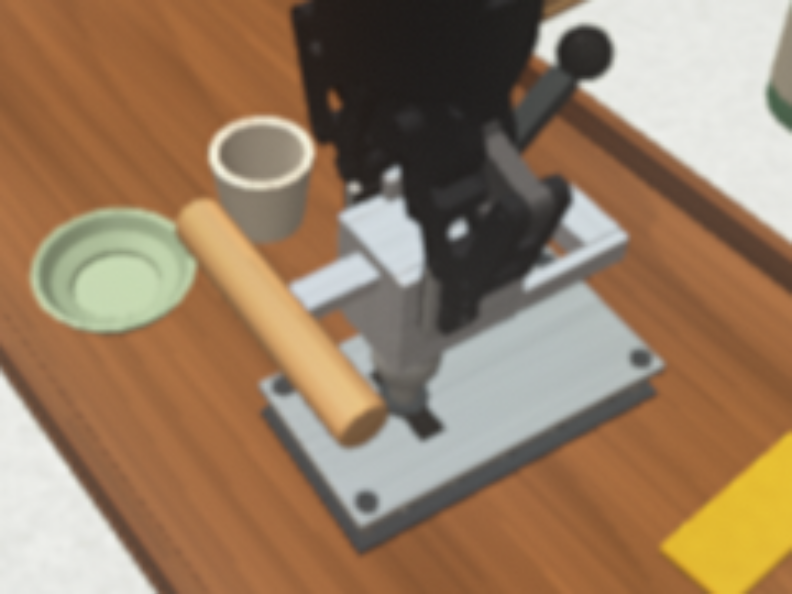

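The side view shows the head right above the ball, at about (410,370), with the lever up and the tail lined up with the plate. I'll come down slowly.

Call:
{"method": "send_rows", "body": {
  "targets": [
    {"offset": [0, 0, -0.2], "spin": 0},
    {"offset": [0, 0, -0.4], "spin": 0},
    {"offset": [0, 0, -0.6], "spin": 0},
    {"offset": [0, 0, -0.7], "spin": 0},
    {"offset": [0, 0, -0.8], "spin": 0},
    {"offset": [0, 0, -0.9], "spin": 0},
    {"offset": [0, 0, -1.0], "spin": 0},
    {"offset": [0, 0, -1.0], "spin": 0}
  ]
}}

```text
time_s: 11.38
eef_pos: [523.3, -122.2, 119.9]
ee_rot: [-0.0, 1.0, -0.03, -0.0]
force: [-0.3, -0.9, -6.9]
grip_width: 0.508
grip_force: 63.5
```

Call:
{"method": "send_rows", "body": {
  "targets": [
    {"offset": [0, 0, -0.1], "spin": 0},
    {"offset": [0, 0, -0.2], "spin": 0},
    {"offset": [0, 0, -0.2], "spin": 0}
  ]
}}

```text
time_s: 11.63
eef_pos: [523.3, -122.2, 117.9]
ee_rot: [-0.0, 1.0, -0.03, -0.0]
force: [0.3, 0.4, -7.2]
grip_width: 0.509
grip_force: 63.5
```

Call:
{"method": "send_rows", "body": {
  "targets": [
    {"offset": [0, 0, -0.1], "spin": 0},
    {"offset": [0, 0, -0.2], "spin": 0},
    {"offset": [0, 0, -0.2], "spin": 0}
  ]
}}

```text
time_s: 11.88
eef_pos: [523.3, -122.2, 115.9]
ee_rot: [-0.0, 1.0, -0.03, -0.0]
force: [-0.4, -0.2, -7.5]
grip_width: 0.51
grip_force: 63.5
```

Call:
{"method": "send_rows", "body": {
  "targets": [
    {"offset": [0, 0, -0.1], "spin": 0},
    {"offset": [0, 0, -0.1], "spin": 0}
  ]
}}

```text
time_s: 12.05
eef_pos: [523.3, -122.2, 114.9]
ee_rot: [-0.0, 1.0, -0.03, -0.0]
force: [-0.4, -0.4, -7.0]
grip_width: 0.507
grip_force: 63.5
```

Call:
{"method": "send_rows", "body": {
  "targets": [
    {"offset": [0, 0, -0.1], "spin": 0},
    {"offset": [0, 0, -0.1], "spin": 0}
  ]
}}

```text
time_s: 12.22
eef_pos: [523.3, -122.2, 113.9]
ee_rot: [-0.0, 1.0, -0.03, -0.0]
force: [-0.4, 0.9, -6.7]
grip_width: 0.509
grip_force: 63.5
```

Call:
{"method": "send_rows", "body": {
  "targets": [
    {"offset": [0, 0, -0.1], "spin": 0},
    {"offset": [0, 0, -0.1], "spin": 0}
  ]
}}

```text
time_s: 12.38
eef_pos: [523.3, -122.2, 112.9]
ee_rot: [-0.0, 1.0, -0.03, -0.0]
force: [-0.5, -0.2, -7.8]
grip_width: 0.507
grip_force: 63.5
```

Call:
{"method": "send_rows", "body": {
  "targets": [
    {"offset": [0, 0, -0.1], "spin": 0},
    {"offset": [0, 0, -0.1], "spin": 0}
  ]
}}

```text
time_s: 12.55
eef_pos: [523.3, -122.2, 111.9]
ee_rot: [-0.0, 1.0, -0.03, -0.0]
force: [-0.3, 0.8, -7.0]
grip_width: 0.506
grip_force: 63.5
```

Call:
{"method": "send_rows", "body": {
  "targets": [
    {"offset": [0, 0, -0.05], "spin": 0},
    {"offset": [0, 0, -0.05], "spin": 0}
  ]
}}

```text
time_s: 12.72
eef_pos: [523.3, -122.3, 111.5]
ee_rot: [-0.0, 1.0, -0.03, -0.0]
force: [-0.0, 1.1, -7.1]
grip_width: 0.507
grip_force: 63.5
```

Call:
{"method": "send_rows", "body": {
  "targets": [
    {"offset": [0, 0, -0.05], "spin": 0},
    {"offset": [0, 0, -0.05], "spin": 0}
  ]
}}

```text
time_s: 12.88
eef_pos: [523.3, -122.2, 111.0]
ee_rot: [-0.0, 1.0, -0.03, -0.0]
force: [0.4, 0.1, -6.9]
grip_width: 0.507
grip_force: 63.5
```

Call:
{"method": "send_rows", "body": {
  "targets": [
    {"offset": [0, 0, -0.05], "spin": 0},
    {"offset": [0, 0, -0.05], "spin": 0}
  ]
}}

```text
time_s: 13.05
eef_pos: [523.3, -122.2, 110.5]
ee_rot: [-0.0, 1.0, -0.03, -0.0]
force: [0.7, 1.0, -7.0]
grip_width: 0.511
grip_force: 63.5
```

Still no contact, and the rim is close to the ball's equator. I'll keep going in small steps.

Call:
{"method": "send_rows", "body": {
  "targets": [
    {"offset": [0, 0, -0.05], "spin": 0},
    {"offset": [0, 0, -0.1], "spin": 0},
    {"offset": [0, 0, -0.1], "spin": 0}
  ]
}}

```text
time_s: 13.3
eef_pos: [523.3, -122.2, 109.5]
ee_rot: [-0.0, 1.0, -0.03, -0.0]
force: [-0.5, -0.1, -7.5]
grip_width: 0.508
grip_force: 63.5
```

Call:
{"method": "send_rows", "body": {
  "targets": [
    {"offset": [0, 0, -0.05], "spin": 0},
    {"offset": [0, 0, -0.1], "spin": 0},
    {"offset": [0, 0, -0.1], "spin": 0}
  ]
}}

```text
time_s: 13.55
eef_pos: [523.3, -122.2, 108.5]
ee_rot: [-0.0, 1.0, -0.03, -0.0]
force: [-0.2, 0.4, -8.3]
grip_width: 0.505
grip_force: 63.5
```

Call:
{"method": "send_rows", "body": {
  "targets": [
    {"offset": [0, 0, -0.05], "spin": 0},
    {"offset": [0, 0, -0.1], "spin": 0},
    {"offset": [0, 0, -0.1], "spin": 0}
  ]
}}

```text
time_s: 13.8
eef_pos: [523.3, -122.2, 107.5]
ee_rot: [-0.0, 1.0, -0.03, -0.0]
force: [0.1, 0.6, -6.9]
grip_width: 0.51
grip_force: 63.5
```

Call:
{"method": "send_rows", "body": {
  "targets": [
    {"offset": [0, 0, -0.05], "spin": 0},
    {"offset": [0, 0, -0.1], "spin": 0},
    {"offset": [0, 0, -0.1], "spin": 0}
  ]
}}

```text
time_s: 14.05
eef_pos: [523.3, -122.2, 106.5]
ee_rot: [-0.0, 1.0, -0.03, -0.0]
force: [-0.8, -0.6, -7.5]
grip_width: 0.508
grip_force: 63.5
```

Call:
{"method": "send_rows", "body": {
  "targets": [
    {"offset": [0, 0, -0.1], "spin": 0},
    {"offset": [0, 0, -0.2], "spin": 0},
    {"offset": [0, 0, -0.2], "spin": 0}
  ]
}}

```text
time_s: 14.3
eef_pos: [523.3, -122.2, 104.3]
ee_rot: [-0.0, 1.0, -0.03, -0.0]
force: [-1.3, -0.3, -6.7]
grip_width: 0.504
grip_force: 63.5
```

Call:
{"method": "send_rows", "body": {
  "targets": [
    {"offset": [0, 0, -0.1], "spin": 0},
    {"offset": [0, 0, -0.2], "spin": 0},
    {"offset": [0, 0, -0.2], "spin": 0}
  ]
}}

```text
time_s: 14.55
eef_pos: [523.3, -122.2, 102.4]
ee_rot: [-0.0, 1.0, -0.03, -0.0]
force: [-0.8, 0.5, -7.1]
grip_width: 0.507
grip_force: 63.5
```

Call:
{"method": "send_rows", "body": {
  "targets": [
    {"offset": [0, 0, -0.1], "spin": 0},
    {"offset": [0, 0, -0.2], "spin": 0},
    {"offset": [0, 0, -0.2], "spin": 0}
  ]
}}

```text
time_s: 14.8
eef_pos: [523.3, -122.2, 100.4]
ee_rot: [-0.0, 1.0, -0.03, -0.0]
force: [-0.2, -0.7, -7.1]
grip_width: 0.51
grip_force: 63.5
```

Call:
{"method": "send_rows", "body": {
  "targets": [
    {"offset": [0, 0, -0.1], "spin": 0},
    {"offset": [0, 0, -0.2], "spin": 0},
    {"offset": [0, 0, -0.2], "spin": 0}
  ]
}}

```text
time_s: 15.05
eef_pos: [523.3, -122.2, 98.4]
ee_rot: [-0.0, 1.0, -0.03, -0.0]
force: [-0.6, 0.1, -6.4]
grip_width: 0.504
grip_force: 63.5
```

Call:
{"method": "send_rows", "body": {
  "targets": [
    {"offset": [0, 0, -0.15], "spin": 0},
    {"offset": [0, 0, -0.3], "spin": 0},
    {"offset": [0, 0, -0.3], "spin": 0}
  ]
}}

```text
time_s: 15.3
eef_pos: [523.2, -122.2, 95.2]
ee_rot: [-0.0, 1.0, -0.03, -0.0]
force: [0.8, -0.4, -7.0]
grip_width: 0.506
grip_force: 63.5
```

Call:
{"method": "send_rows", "body": {
  "targets": [
    {"offset": [0, 0, -0.15], "spin": 0},
    {"offset": [0, 0, -0.3], "spin": 0},
    {"offset": [0, 0, -0.3], "spin": 0}
  ]
}}

```text
time_s: 15.55
eef_pos: [523.2, -122.2, 92.2]
ee_rot: [-0.0, 1.0, -0.03, -0.0]
force: [-0.1, -0.8, -7.0]
grip_width: 0.502
grip_force: 63.5
```

Call:
{"method": "send_rows", "body": {
  "targets": [
    {"offset": [0, 0, -0.15], "spin": 0},
    {"offset": [0, 0, -0.3], "spin": 0},
    {"offset": [0, 0, -0.3], "spin": 0}
  ]
}}

```text
time_s: 15.8
eef_pos: [523.2, -122.2, 89.3]
ee_rot: [-0.0, 1.0, -0.03, -0.0]
force: [0.0, -0.7, -7.8]
grip_width: 0.507
grip_force: 63.5
```

Call:
{"method": "send_rows", "body": {
  "targets": [
    {"offset": [0, 0, -0.1], "spin": 0},
    {"offset": [0, 0, -0.2], "spin": 0},
    {"offset": [0, 0, -0.3], "spin": 0},
    {"offset": [0, 0, -0.3], "spin": 0}
  ]
}}

```text
time_s: 16.13
eef_pos: [523.3, -122.2, 86.4]
ee_rot: [-0.0, 1.0, -0.03, -0.0]
force: [-0.2, -0.6, -7.3]
grip_width: 0.511
grip_force: 63.5
```

Call:
{"method": "send_rows", "body": {
  "targets": [
    {"offset": [0, 0, -0.1], "spin": 0},
    {"offset": [0, 0, -0.2], "spin": 0},
    {"offset": [0, 0, -0.2], "spin": 0}
  ]
}}

```text
time_s: 16.38
eef_pos: [523.3, -122.2, 84.4]
ee_rot: [-0.0, 1.0, -0.03, -0.0]
force: [-0.1, -0.3, -6.9]
grip_width: 0.507
grip_force: 63.5
```

Call:
{"method": "send_rows", "body": {
  "targets": [
    {"offset": [0, 0, -0.05], "spin": 0},
    {"offset": [0, 0, -0.1], "spin": 0},
    {"offset": [0, 0, -0.1], "spin": 0}
  ]
}}

```text
time_s: 16.63
eef_pos: [523.3, -122.2, 83.5]
ee_rot: [-0.0, 1.0, -0.03, -0.0]
force: [-0.6, -0.7, -7.1]
grip_width: 0.506
grip_force: 63.5
```

Call:
{"method": "send_rows", "body": {
  "targets": [
    {"offset": [0, 0, -0.05], "spin": 0},
    {"offset": [0, 0, -0.1], "spin": 0},
    {"offset": [0, 0, -0.1], "spin": 0}
  ]
}}

```text
time_s: 16.88
eef_pos: [523.3, -122.2, 82.5]
ee_rot: [-0.0, 1.0, -0.03, -0.0]
force: [-0.1, 0.1, -7.4]
grip_width: 0.506
grip_force: 63.5
```

Call:
{"method": "send_rows", "body": {
  "targets": [
    {"offset": [0, 0, -0.03], "spin": 0},
    {"offset": [0, 0, -0.05], "spin": 0},
    {"offset": [0, 0, -0.05], "spin": 0}
  ]
}}

```text
time_s: 17.13
eef_pos: [523.4, -122.2, 82.0]
ee_rot: [0.0, 1.0, -0.03, -0.0]
force: [-0.7, 0.4, -6.6]
grip_width: 0.508
grip_force: 63.5
```

Call:
{"method": "send_rows", "body": {
  "targets": [
    {"offset": [0, 0, -0.03], "spin": 0},
    {"offset": [0, 0, -0.05], "spin": 0},
    {"offset": [0, 0, -0.05], "spin": 0}
  ]
}}

```text
time_s: 17.38
eef_pos: [523.3, -122.2, 81.5]
ee_rot: [-0.0, 1.0, -0.03, -0.0]
force: [-0.3, -0.4, -6.4]
grip_width: 0.509
grip_force: 63.5
```

Call:
{"method": "send_rows", "body": {
  "targets": [
    {"offset": [0, 0, -0.03], "spin": 0},
    {"offset": [0, 0, -0.05], "spin": 0},
    {"offset": [0, 0, -0.05], "spin": 0}
  ]
}}

```text
time_s: 17.63
eef_pos: [523.4, -122.2, 81.0]
ee_rot: [-0.0, 1.0, -0.03, -0.0]
force: [-0.5, 1.1, -6.8]
grip_width: 0.507
grip_force: 63.5
```

Call:
{"method": "send_rows", "body": {
  "targets": [
    {"offset": [0, 0, -0.03], "spin": 0},
    {"offset": [0, 0, -0.05], "spin": 0},
    {"offset": [0, 0, -0.05], "spin": 0}
  ]
}}

```text
time_s: 17.88
eef_pos: [523.3, -122.3, 80.5]
ee_rot: [-0.0, 1.0, -0.03, -0.0]
force: [0.3, 0.7, -7.0]
grip_width: 0.508
grip_force: 63.5
```

Call:
{"method": "send_rows", "body": {
  "targets": [
    {"offset": [0, 0, -0.03], "spin": 0},
    {"offset": [0, 0, -0.05], "spin": 0},
    {"offset": [0, 0, -0.05], "spin": 0}
  ]
}}

```text
time_s: 18.13
eef_pos: [523.3, -122.2, 80.0]
ee_rot: [-0.0, 1.0, -0.03, -0.0]
force: [-0.6, -0.1, -6.9]
grip_width: 0.508
grip_force: 63.5
```

Call:
{"method": "send_rows", "body": {
  "targets": [
    {"offset": [0, 0, -0.03], "spin": 0},
    {"offset": [0, 0, -0.05], "spin": 0},
    {"offset": [0, 0, -0.05], "spin": 0}
  ]
}}

```text
time_s: 18.38
eef_pos: [523.4, -122.2, 79.5]
ee_rot: [-0.0, 1.0, -0.03, -0.0]
force: [0.3, 0.2, -6.8]
grip_width: 0.51
grip_force: 63.5
```

Call:
{"method": "send_rows", "body": {
  "targets": [
    {"offset": [0, 0, -0.03], "spin": 0},
    {"offset": [0, 0, -0.05], "spin": 0},
    {"offset": [0, 0, -0.05], "spin": 0}
  ]
}}

```text
time_s: 18.63
eef_pos: [523.3, -122.2, 79.0]
ee_rot: [-0.0, 1.0, -0.03, -0.0]
force: [-0.5, -0.3, -7.2]
grip_width: 0.505
grip_force: 63.5
```

Call:
{"method": "send_rows", "body": {
  "targets": [
    {"offset": [0, 0, -0.03], "spin": 0},
    {"offset": [0, 0, -0.03], "spin": 0}
  ]
}}

```text
time_s: 18.8
eef_pos: [523.4, -122.3, 78.7]
ee_rot: [-0.0, 1.0, -0.03, -0.0]
force: [-0.3, 0.6, -7.2]
grip_width: 0.506
grip_force: 63.5
```

Call:
{"method": "send_rows", "body": {
  "targets": [
    {"offset": [0, 0, -0.03], "spin": 0},
    {"offset": [0, 0, -0.03], "spin": 0}
  ]
}}

```text
time_s: 18.97
eef_pos: [523.3, -122.2, 78.4]
ee_rot: [-0.0, 1.0, -0.03, -0.0]
force: [1.0, -0.2, -7.9]
grip_width: 0.504
grip_force: 63.5
```

Call:
{"method": "send_rows", "body": {
  "targets": [
    {"offset": [0, 0, -0.03], "spin": 0},
    {"offset": [0, 0, -0.03], "spin": 0}
  ]
}}

```text
time_s: 19.13
eef_pos: [523.4, -122.2, 78.2]
ee_rot: [0.0, 1.0, -0.03, 0.0]
force: [-0.9, -0.5, -6.0]
grip_width: 0.506
grip_force: 63.6
```

Call:
{"method": "send_rows", "body": {
  "targets": [
    {"offset": [0, 0, -0.03], "spin": 0},
    {"offset": [0, 0, -0.03], "spin": 0}
  ]
}}

```text
time_s: 19.3
eef_pos: [523.4, -122.3, 78.1]
ee_rot: [0.0, 1.0, -0.03, 0.0]
force: [-2.2, 0.2, -3.5]
grip_width: 0.506
grip_force: 64.0
```

Contact came at TCP z 78.2, as predicted. I'll set the weight down and let go.

Call:
{"method": "send_rows", "body": {
  "targets": [
    {"offset": [0, 0, -0.03], "spin": 0},
    {"offset": [0, 0, -0.03], "spin": 0}
  ]
}}

```text
time_s: 19.47
eef_pos: [523.4, -122.3, 78.1]
ee_rot: [0.0, 1.0, -0.03, 0.0]
force: [-4.8, 1.7, 1.5]
grip_width: 0.513
grip_force: 64.5
```

Call:
{"method": "send_rows", "body": {
  "targets": [
    {"offset": [0, 0, -0.03], "spin": 0},
    {"offset": [0, 0, -0.03], "spin": 0}
  ]
}}

```text
time_s: 19.63
eef_pos: [523.4, -122.3, 78.0]
ee_rot: [0.0, 1.0, -0.03, 0.0]
force: [-6.2, 0.9, 3.5]
grip_width: 0.504
grip_force: 65.0
```

```bash
python3 - <<'E'
from h import *
st()
im,d=ctrl.capture('side');cv2.imwrite('pics/s3.png',cv2.resize(im[170:350,190:430,::-1],None,fx=3.3,fy=3.3))
st()
E
```

```text
19.63 [ 523.4 -122.3   78. ] [ 1.000e-04  9.995e-01 -3.010e-02  1.000e-04] F [-6.2  0.9  3.5] M [0.3  0.73 0.04] grip 0.504 65.0 q [-0.45  0.51  1.64 -0.    0.99  1.18]
19.68 [ 523.4 -122.3   78. ] [ 1.000e-04  9.995e-01 -3.010e-02  2.000e-04] F [-6.4  1.2  4.5] M [ 0.33  0.7  -0.01] grip 0.509 65.0 q [-0.45  0.51  1.64 -0.    0.99  1.18]
```

View pics/s3.png

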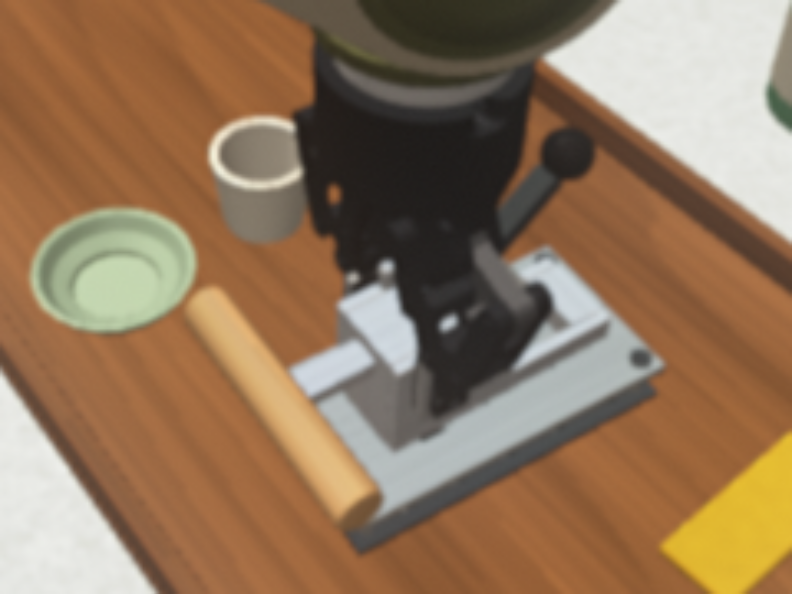

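The side view shows the rest flush on the plate and upright, with the lever still raised at (565,155). I'll release and go up.

Call:
{"method": "send_rows", "body": {
  "targets": [
    {"offset": [0, 0, 0], "spin": 0},
    {"offset": [0, 0, 0], "spin": 0},
    {"offset": [0, 0, 0], "spin": 0},
    {"offset": [0, 0, 0], "spin": 0},
    {"offset": [0, 0, 0], "spin": 0},
    {"offset": [0, 0, 0], "spin": 0}
  ],
  "grip": 0.95,
  "squeeze": 20
}}

```text
time_s: 20.18
eef_pos: [523.5, -122.3, 77.3]
ee_rot: [0.0, 1.0, -0.03, 0.0]
force: [0.1, 0.4, 0.4]
grip_width: 0.953
grip_force: 0.0
```

Call:
{"method": "send_rows", "body": {
  "targets": [
    {"offset": [0, 0, 1], "spin": 0},
    {"offset": [0, 0, 3], "spin": 0},
    {"offset": [0, 0, 6], "spin": 0},
    {"offset": [0, 0, 9], "spin": 0},
    {"offset": [0, 0, 12], "spin": 0},
    {"offset": [0, 0, 14], "spin": 0},
    {"offset": [0, 0, 14], "spin": 0},
    {"offset": [0, 0, 14], "spin": 0}
  ]
}}

```text
time_s: 20.85
eef_pos: [523.6, -122.3, 218.6]
ee_rot: [0.0, 1.0, -0.03, 0.001]
force: [-1.0, 0.2, -0.5]
grip_width: 0.948
grip_force: 0.0
```

```bash
python3 - <<'E'
from h import *
st()
im,W=wristcloud('w5')
X,Y,Z=W[...,0],W[...,1],W[...,2]
def fit(n,m):
    b=np.c_[X[m],Y[m]].astype(np.float32)
    if len(b)>4:print(n,len(b),cv2.minAreaRect(b),b.min(0),b.max(0),np.median(Z[m]),Z[m].max())
fit('knob',(X>575)&(X<650)&(abs(Y+126)<25)&(Z>150)&(Z<180))
fit('headtop1',(X>490)&(X<512)&(abs(Y+122)<45)&(Z>105)&(Z<118))
fit('bar',(X>430)&(X<480)&(abs(Y+122)<90)&(Z>100)&(Z<115))
fit('tail',(X>580)&(X<650)&(abs(Y+126)<40)&(Z>67)&(Z<77))
E
```

```text
20.85 [ 523.6 -122.3  218.6] [ 5.000e-04  9.995e-01 -3.010e-02  1.100e-03] F [-1.   0.2 -0.5] M [-0.01  0.01 -0.06] grip 0.948 0.0 q [-0.45  0.35  1.48  0.    1.31  1.18]
knob 1443 ((593.6353149414062, -126.386474609375), (20.885692596435547, 32.14120101928711), 86.35923767089844) [ 577.3101  -137.28778] [ 609.77747 -116.15406] 170.32534005212457 176.67747364826775
headtop1 500 ((507.61700439453125, -121.56693267822266), (43.8865852355957, 9.290813446044922), 88.8808364868164) [ 502.72495 -143.59677] [511.99478 -99.59304] 110.61812547653311 112.82942532026763
bar 3122 ((466.4210205078125, -119.3297119140625), (119.56348419189453, 27.48047637939453), 87.51252746582031) [ 450.37997 -179.04758] [479.97842 -59.22124] 107.78619719950333 111.14559712669603
tail 1119 ((600.2212524414062, -126.60687255859375), (43.94432067871094, 41.97880935668945), 86.54183959960938) [ 580.0592  -149.70631] [ 622.2901  -103.58654] 70.52692595759976 73.11368883036954
```

The rest is seated: its head is 23.6 mm higher than on the tray and level. The knob is at (599,-126.5). I'll go pinch it.

Call:
{"method": "send_rows", "body": {
  "targets": [
    {"offset": [2.5, -0.2, 0], "spin": 0},
    {"offset": [5, -0.4, 0], "spin": 0},
    {"offset": [7.5, -0.42, 0], "spin": 0},
    {"offset": [7.5, -0.42, 0], "spin": 0},
    {"offset": [7.5, -0.42, -2], "spin": 0},
    {"offset": [7.5, -0.42, -5], "spin": 0},
    {"offset": [7.5, -0.42, -7.5], "spin": 0},
    {"offset": [7.5, -0.42, -7.5], "spin": 0}
  ],
  "grip": 0.7
}}

```text
time_s: 21.57
eef_pos: [595.3, -125.3, 136.2]
ee_rot: [-0.002, 1.0, -0.03, -0.005]
force: [-0.5, -0.3, -1.6]
grip_width: 0.703
grip_force: 0.0
```

Call:
{"method": "send_rows", "body": {
  "targets": [
    {"offset": [0, 0, 0], "spin": 0},
    {"offset": [0, 0, 0], "spin": 0},
    {"offset": [0, 0, 0], "spin": 0},
    {"offset": [0, 0, 0], "spin": 0},
    {"offset": [0, 0, 0], "spin": 0},
    {"offset": [0, 0, 0], "spin": 0}
  ],
  "grip": 0.15
}}

```text
time_s: 22.07
eef_pos: [599.2, -126.6, 143.6]
ee_rot: [0.0, 1.0, -0.03, 0.002]
force: [4.0, -0.6, 3.1]
grip_width: 0.237
grip_force: 19.5
```

```bash
python3 - <<'E'
from h import *
st()
E
```

```text
22.07 [ 599.2 -126.6  143.6] [ 5.000e-04  9.995e-01 -3.010e-02  1.700e-03] F [ 4.  -0.6  3.1] M [ 0.1  -0.64 -0.03] grip 0.237 19.5 q [-0.4   0.58  1.34  0.    1.22  1.23]
```

Call:
{"method": "send_rows", "body": {
  "targets": [
    {"offset": [0.22, -0.01, -0.35], "spin": 0},
    {"offset": [0.41, -0.02, -0.7], "spin": 0},
    {"offset": [0.59, -0.03, -1.06], "spin": 0},
    {"offset": [0.74, -0.04, -1.43], "spin": 0},
    {"offset": [0.88, -0.05, -1.8], "spin": 0},
    {"offset": [1.0, -0.06, -2.2], "spin": 0},
    {"offset": [1.0, -0.06, -2.2], "spin": 0}
  ]
}}

```text
time_s: 22.65
eef_pos: [608.4, -127.0, 119.2]
ee_rot: [-0.0, 1.0, -0.03, -0.0]
force: [5.3, -0.8, 1.0]
grip_width: 0.237
grip_force: 19.7
```

Call:
{"method": "send_rows", "body": {
  "targets": [
    {"offset": [0.1, 0, -0.4], "spin": 0},
    {"offset": [0.18, -0.01, -0.78], "spin": 0},
    {"offset": [0.24, -0.01, -1.18], "spin": 0},
    {"offset": [0.28, -0.02, -1.58], "spin": 0},
    {"offset": [0.3, -0.02, -2.0], "spin": 0},
    {"offset": [0.3, -0.02, -2.4], "spin": 0},
    {"offset": [0.3, -0.02, -2.4], "spin": 0}
  ]
}}

```text
time_s: 23.23
eef_pos: [610.9, -127.1, 95.1]
ee_rot: [-0.0, 1.0, -0.03, -0.001]
force: [1.1, -0.1, -1.0]
grip_width: 0.24
grip_force: 19.7
```

Call:
{"method": "send_rows", "body": {
  "targets": [
    {"offset": [-0.01, 0, -0.2], "spin": 0},
    {"offset": [-0.02, 0, -0.4], "spin": 0},
    {"offset": [-0.02, 0, -0.4], "spin": 0}
  ]
}}

```text
time_s: 23.48
eef_pos: [610.9, -127.2, 91.9]
ee_rot: [-0.0, 1.0, -0.03, -0.0]
force: [0.4, -0.2, -0.5]
grip_width: 0.239
grip_force: 19.7
```

```bash
python3 - <<'E'
from h import *
st()
E
```

```text
23.48 [ 610.9 -127.2   91.9] [-1.000e-04  9.995e-01 -3.010e-02 -3.000e-04] F [ 0.4 -0.2 -0.5] M [ 0.01 -0.    0.01] grip 0.239 19.7 q [-0.39  0.66  1.34  0.    1.14  1.24]
```

Call:
{"method": "send_rows", "body": {
  "targets": [
    {"offset": [0, 0, -0.1], "spin": 0},
    {"offset": [0, 0, -0.2], "spin": 0},
    {"offset": [0, 0, -0.2], "spin": 0}
  ]
}}

```text
time_s: 23.73
eef_pos: [610.9, -127.2, 90.1]
ee_rot: [-0.0, 1.0, -0.03, -0.0]
force: [-0.9, 0.7, 0.5]
grip_width: 0.238
grip_force: 19.8
```

Call:
{"method": "send_rows", "body": {
  "targets": [
    {"offset": [0, 0, -0.1], "spin": 0},
    {"offset": [0, 0, -0.1], "spin": 0},
    {"offset": [0, 0, -0.1], "spin": 0}
  ]
}}

```text
time_s: 23.98
eef_pos: [611.0, -127.2, 89.1]
ee_rot: [-0.0, 1.0, -0.03, -0.0]
force: [-2.8, 0.3, 0.8]
grip_width: 0.238
grip_force: 19.8
```

Call:
{"method": "send_rows", "body": {
  "targets": [
    {"offset": [0, 0, -0.05], "spin": 0},
    {"offset": [0, 0, -0.05], "spin": 0},
    {"offset": [0, 0, -0.05], "spin": 0}
  ]
}}

```text
time_s: 24.23
eef_pos: [611.0, -127.2, 88.7]
ee_rot: [-0.0, 1.0, -0.03, -0.0]
force: [-4.2, 1.1, 1.0]
grip_width: 0.236
grip_force: 19.8
```

Call:
{"method": "send_rows", "body": {
  "targets": [
    {"offset": [-0.05, 0, -0.05], "spin": 0},
    {"offset": [-0.05, 0, -0.05], "spin": 0},
    {"offset": [-0.05, 0, -0.05], "spin": 0}
  ]
}}

```text
time_s: 24.48
eef_pos: [610.9, -127.2, 88.4]
ee_rot: [0.0, 1.0, -0.03, 0.0]
force: [-0.7, 1.9, 0.6]
grip_width: 0.24
grip_force: 19.8
```

Call:
{"method": "send_rows", "body": {
  "targets": [
    {"offset": [0, 0, -0.05], "spin": 0},
    {"offset": [0, 0, -0.05], "spin": 0},
    {"offset": [0, 0, -0.05], "spin": 0}
  ]
}}

```text
time_s: 24.73
eef_pos: [610.9, -127.2, 87.9]
ee_rot: [-0.0, 1.0, -0.03, 0.0]
force: [-0.1, 1.4, 1.5]
grip_width: 0.235
grip_force: 19.8
```

Call:
{"method": "send_rows", "body": {
  "targets": [
    {"offset": [0, 0, -0.05], "spin": 0},
    {"offset": [0, 0, -0.05], "spin": 0},
    {"offset": [0, 0, -0.05], "spin": 0}
  ]
}}

```text
time_s: 24.98
eef_pos: [610.8, -127.2, 87.3]
ee_rot: [0.0, 1.0, -0.03, 0.0]
force: [1.0, 0.9, 1.2]
grip_width: 0.241
grip_force: 19.8
```

Call:
{"method": "send_rows", "body": {
  "targets": [
    {"offset": [0, 0, -0.05], "spin": 0},
    {"offset": [0, 0, -0.1], "spin": 0},
    {"offset": [0, 0, -0.1], "spin": 0}
  ]
}}

```text
time_s: 25.23
eef_pos: [610.7, -127.3, 86.2]
ee_rot: [-0.0, 1.0, -0.03, -0.0]
force: [0.0, 1.1, 1.2]
grip_width: 0.238
grip_force: 19.8
```

Call:
{"method": "send_rows", "body": {
  "targets": [
    {"offset": [0, 0, -0.05], "spin": 0},
    {"offset": [0, 0, -0.1], "spin": 0},
    {"offset": [0, 0, -0.1], "spin": 0}
  ]
}}

```text
time_s: 25.48
eef_pos: [610.7, -127.3, 85.9]
ee_rot: [0.0, 1.0, -0.03, 0.0]
force: [-2.0, 3.3, 7.1]
grip_width: 0.237
grip_force: 20.1
```

```bash
python3 - <<'E'
from h import *
st()
im,W=wristcloud('w6')
X,Y,Z=W[...,0],W[...,1],W[...,2]
m=(X>595)&(X<650)&(abs(Y+127)<10)&(Z>95)&(Z<135)
Q=W[m];from scipy.optimize import least_squares
f=least_squares(lambda p:np.linalg.norm(Q-p,axis=1)-11,[611,-127,107],loss='soft_l1');print('knob',f.x,len(Q))
E
```

```text
25.48 [ 610.7 -127.3   85.9] [ 1.000e-04  9.995e-01 -3.010e-02  2.000e-04] F [-2.   3.3  7.1] M [ 0.37  0.42 -0.01] grip 0.237 20.1 q [-0.39  0.66  1.35 -0.    1.13  1.24]
knob [ 612.45867939 -127.08988909  106.91423512] 2815
```

The stop is reached: the force rose and the knob is at z 107 against an expected 107.8. I'll let go, retreat and check.

Call:
{"method": "send_rows", "body": {
  "targets": [
    {"offset": [0, 0, 0], "spin": 0},
    {"offset": [0, 0, 0], "spin": 0},
    {"offset": [0, 0, 0], "spin": 0},
    {"offset": [0, 0, 0], "spin": 0},
    {"offset": [0, 0, 0], "spin": 0}
  ],
  "grip": 0.7
}}

```text
time_s: 25.95
eef_pos: [610.6, -127.3, 85.1]
ee_rot: [0.0, 1.0, -0.03, -0.0]
force: [-0.4, 0.0, 0.1]
grip_width: 0.702
grip_force: 0.0
```

Call:
{"method": "send_rows", "body": {
  "targets": [
    {"offset": [0, 0, 1.5], "spin": 0},
    {"offset": [0, 0, 4], "spin": 0},
    {"offset": [0, 0, 7], "spin": 0},
    {"offset": [0, 0, 10], "spin": 0},
    {"offset": [0, 0, 13], "spin": 0},
    {"offset": [0, 0, 13], "spin": 0},
    {"offset": [0, 0, 13], "spin": 0}
  ]
}}

```text
time_s: 26.53
eef_pos: [611.1, -127.4, 216.7]
ee_rot: [0.001, 1.0, -0.03, 0.001]
force: [-0.9, 0.4, -0.3]
grip_width: 0.7
grip_force: 0.0
```

```bash
python3 - <<'E'
from h import *
st()
im,W=wristcloud('w7')
X,Y,Z=W[...,0],W[...,1],W[...,2]
m=(X>600)&(X<650)&(abs(Y+127)<14)&(Z>96)&(Z<135)
Q=W[m];from scipy.optimize import least_squares
f=least_squares(lambda p:np.linalg.norm(Q-p,axis=1)-11,[611,-127,107],loss='soft_l1');print('knob',f.x,len(Q))
for n,k in dict(head=(X>504)&(X<512)&(abs(Y+122)<18)&(Z>105)&(Z<118),bar=(X>450)&(X<480)&(abs(Y+119)<60)&(Z>100)&(Z<115),tail=(X>605)&(X<625)&(abs(Y+126)<24)&(Z>64)&(Z<80)).items():print(n,np.median(Z[k]),Z[k].max() if k.any() else 0)
im,d=ctrl.capture('side');cv2.imwrite('pics/s4.png',cv2.resize(im[120:350,150:430,::-1],None,fx=2.6,fy=2.6))
E
```

```text
26.53 [ 611.1 -127.4  216.7] [ 6.000e-04  9.995e-01 -3.010e-02  1.400e-03] F [-0.9  0.4 -0.3] M [-0.    0.03  0.01] grip 0.7 0.0 q [-0.39  0.54  1.19 -0.    1.4   1.24]
knob [ 612.92512575 -127.35551862  106.68562989] 633
head 110.71370825602239 112.66855980239797
bar 107.40430778921035 111.27211550038592
tail 70.50345626855224 72.90245952402495
```

View pics/s4.png

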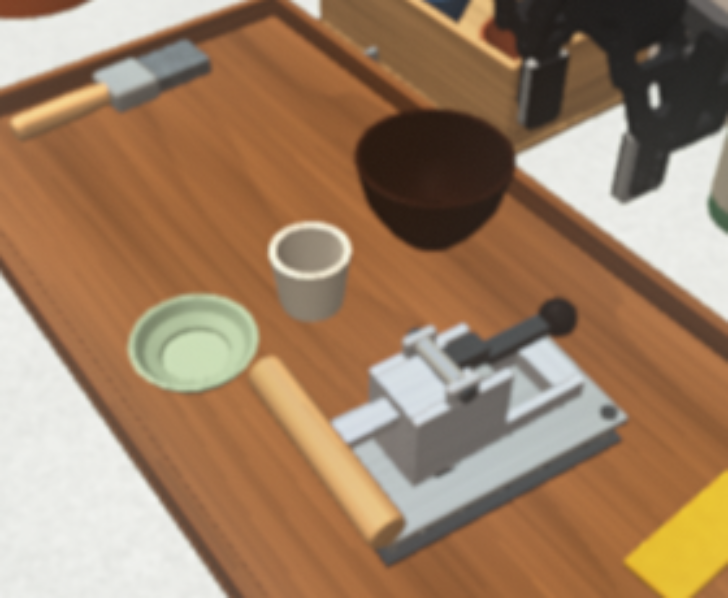

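The rest sits flush on the plate with the lever down (knob at (558,317)). The ware hasn't moved and the gripper is clear, so I'm handing the job in.

```bash
python3 -c "
from rig import ctrl
print(ctrl.finish_job())"
```

```text
the job is handed in; nothing more can be done
None
```

The hand rest sits flush and upright on the plate over the ball stud, its lever pressed down to the stop and let go, with the bowl, cup and dish left where they stood; I handed the job in at about 27 s and got no verdict back.

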